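# Shut the marking machine's hood and hold its start key turned

### The arm

A 7-joint arm with a two-finger parallel gripper is mounted at the origin on the work surface. World frame = base frame: x ahead of the robot, y to its left, z up, the work surface at z = 0. Lengths are in m, angles in rad, forces in N, time in s.
With the tool pointing down it reaches from about 0.4 to 0.875 m from the base axis. Payload 19.3 kg.
Tool frame: the origin (TCP) lies at the very end of the fingers, on their centre line; the grasp point (between the pads) lies 19 mm behind it; x points along the fingers, y is the direction in which the jaws open and shut, and the axes are right-handed (so a half turn about x gives the same grasp; the last joint's range is limited). The gripper opens to 85 mm and grips with 20 to 120 N. Pads are 22 mm wide; open, the fingers measure 114 mm over their backs; the gripper's body (76 mm by 85 mm) begins 54 mm behind the grasp point. The pads swing forward as they close: fully open they stand 13 mm farther back than shut.
Start: joints at [1.246, 0.521, -0.036, 1.599, 0.021, 1.021, -0.113], TCP at [0.158, -0.605, 0.205] pointing down, gripper open.
Joint ranges: [-2.91, 2.91], [-0.3, 2.13], [-1.5, 1.42], [0.17, 2.43], [-1.26, 4.41], [0.16, 1.93], [-2.52, 2.52]. Speed limits (rad/s): [1.89, 1.89, 2.39, 2.39, 3.01, 3.01, 3.01].

### API

Orientations are given as a unit quaternion [x, y, z, w].
In Python, from rig import bot, vision gives the robot as it stands. The module is installed in compiled form; this text tells all that it offers.
- The arm moves only by the tool carry_out, never from a script. Its argument "commands" is a list of rows, each a list of 3 entries, a list of its own where there are three numbers: the closure in counts, from 0 (fully open) to 255 (shut), then the shift along the tool's x, y, z in mm, then the turn, a rotation vector about the tool's x, y, z in degrees. In form: [[jaw, [tx, ty, tz], [rx, ry, rz]], ...]. A call has 1 to 12 rows; each row is the pose to reach, as a shift and turn from the pose commanded when the call began, along the tool's axes at that moment; what a row does not reach only later rows make up. A row lasts 1/10 s, in which the tool goes at most 50 mm and 8.59 degrees, less where a joint would pass 70% of its speed; a pose out of reach is approached as far as the arm can. A call with a gripper value outside its range is refused whole. The fingers move at their own pace and stop on an object; "force" is the grip in N (left out, the last holds). Time passes only in rows, so rows that repeat a pose let the fingers close. It gives the time, the measured TCP pose, the force and the opening at its end, in the units of the state.
- bot.sense(): the state, without advancing time (a new reading comes with each control period).
- vision.get_image(name): name is "side" or "top"; returns the picture (384x512x3 uint8, blue, green, red); there is no depth.
- vision.camera_info(name): a dict with "vfov" (degrees; the focal length in pixels is half the picture's height over the tangent of half this angle, whatever the lens; pixels are square), "cx", "cy" (the principal point, pixels), "extrinsics" (4x4, takes a point from camera to world coordinates). Camera axes: x right, y up, looking along -z (the intrinsics and any distortion apply to the point x, -y, -z); pixel columns grow to the right and rows downward; lengths in m; the calibration is good to about 2 mm. A picture is of the moment at which its call begins. camera_info takes no time and is no camera call.
- bot.hand_in(): hands the job in, once; it reports no verdict.
The state is a dict: "time": time; "q": joint angles; "qvel": joint speeds; "joint_torque": joint torques, N m; "ee_pos": TCP position; "eef_rot": TCP orientation; "contact_force": force on the tool from outside, world axes, zero at the start; "torque": the same for the moment, N m; "grip_width": finger opening in m.
Only numpy, scipy, OpenCV 4.12 (cv2) and the standard library are available. Lean on these libraries where they do the work, as an engineer would, in place of code of your own. Each camera call takes 0.05 s, during which the arm holds its last target.

### The job

The plate is already clamped in the bench marking machine: swing the hood fully shut, then take the round-headed key out of the key block and push it all the way down into the key switch on the machine's console; the pins are sticky, so wiggle the key if it binds. Turn the key a quarter turn clockwise (seen from above) to its stop and hold it there against the spring: finish while still gripping the turned key, with the hood shut. Leave the T-headed key and the other things on the bench where they are.

Things in the scene. Friction and masses are not known exactly. Their poses are not given: they have to be found in the camera images.
- hood (a joint): Angle of the machine's hinged hood (rad): 0 fully shut, grows as its front edge rises; starts between 0.6 and 1.1. The stiff hinge keeps it where it is left; 1 to 5 N down on the front border closes it. Hood: aluminium frame with a clear window, 260 (hinge to front edge) x 264 wide x 30 mm thick, 0.45 kg, bar handle on its front edge.
- hood_front (a point): Centre of the hood's flat front border on its outer (top) face: a good place to push, 235 mm from the hinge line, 25 mm behind the front edge; the border is 55 mm deep. Moves with the hood. x axis points from the front edge to the hinge, z out of the top face. With the hood shut it is 142 mm above the bench.
- hood_hinge (a point): Middle of the hood's hinge line, fixed at the rear of the machine, 112 mm above the bench. The line runs along this point's y axis; x points to the machine's rear (away from the robot), z up. With the hood shut, hood_front lies at x = -235 mm, z = 30 mm in this frame.
- lock_mouth (a point): Centre of the keyway at the face of the brass plug, on the console, 116 mm above the bench. z up; at rest the keyway's long side (13.4 mm) runs along x, its short side (5.4 mm) along y, with a 2 mm chamfer; a key fits either way round. A steel bezel, inner diameter 28, outer 42 mm, rises 4 mm above the plug's face. Two sticky pins stand in from the keyway's two ends, 9 and 16 mm down.
- lock_plug (a joint): Turn of the plug (rad): 0 at rest, grows clockwise seen from above, stop at 1.57. A spring returns it when let go (0.02 N m at rest, 0.07 N m at the stop). A key has about 0.1 rad of play. The sticky pins jam a straight push (15 to 45 N to get past) but give way at 5 to 15 N if the key is moved 1 to 1.5 mm to and fro along the keyway's long side while easing it down.
- key_head (a point): Centre of the head of the round-headed key (the one to use), standing upright, blade down, in one of the two slots of the key block. Head: black plastic disc, 38 mm diameter, 10 mm thick. x axis along the disc's and blade's width, y through the thickness (pinch along y), z up. Its neck's underside (the shoulder) is 29 mm below this point, the tip 55 mm. About 60 g.
- key_tip (a point): The round-headed key's blade tip, on its axis, 55 mm below key_head; same axes. Steel blade 12 mm wide (x), 4 mm thick (y), 26 mm long, V-shaped tip (last 4 mm, 45 degrees); above it a steel neck, 16 mm diameter, whose underside stops on the block's top and on the plug's face. Fully in, the tip is 26 mm below lock_mouth.
- tee_key_head (a point): Centre of the cross-bar of the other key, with the same blade but a T-shaped black head (bar 56 x 10 x 16 mm), standing in the other slot, 76 mm from the first. Leave it there.
- key_block: Fixed steel block with the two key slots, 150 x 50 x 34 mm; origin at the centre of its underside, slots at 38 mm either side along its x axis.
- marker: The marking machine; origin on the bench under the centre of its chamber (250 x 260 mm; 142 mm high with the hood shut). x to its rear, y to its left. On its right (-y) the grey console, 250 x 120 mm, 110 mm high, centre 190 mm from the origin; a stop button 34 mm high stands on it 120 mm behind the lock.
- hammer: Hammer lying on the bench, a bystander to leave alone.
- wrench: Wrench lying on the bench, a bystander to leave alone.
- wire_brush: Brush with a wooden handle lying on the bench, a bystander to leave alone.
- rod_tin: Steel electrode tin, 64 mm diameter, 150 mm high, a bystander to leave alone.
- coupon: Flat steel weld coupon, 100 x 70 x 10 mm, a bystander to leave alone.
- weld_square: Steel welding square, 90 x 90 x 16 mm, a bystander to leave alone.
Mind the look-alikes: they are no part of the job. What is shaped like the part that bears key_head but brown or purple is not meant.

How it is judged:
On the way, in this order (a step that is already met when the one before it is completed fails the run):
1. the hood is fully shut (value of joint hood below 0.035 rad), for 0.2 s.
2. the round-headed key is all the way down in the keyway (z of key_tip in the frame of lock_mouth below -0.023 m and horizontal distance between key_tip and lock_mouth below 0.003 m), for 0.1 s.
3. the key has turned the switch a quarter turn (value of joint lock_plug above 1.4 rad), for 0.2 s.
At the end, for the whole second after the job is handed in: Hood shut (within 0.035 rad); the round-headed key within 3 mm of fully home in the keyway and centred within 3 mm; the switch turned at least 1.4 rad (80 degrees) clockwise and kept there by the fingers, which still grip the key with more than 2 N (all of step 2 and value of joint hood below 0.035 rad and value of joint lock_plug above 1.4 rad and contact force between the fingers and key above 2 N); the arm keeps its last pose, push and grip.
It fails at once if the T-headed key is pulled out or knocked about (distance of tee_key_head from where it was at the start of the episode above 0.015 m).
It fails at once if a bystander is pushed away (distance of any of hammer, wrench, wire_brush, rod_tin, coupon, weld_square from where it was at the start of the episode above 0.03 m).
It also fails if it takes over 66 s, if anything falls off the work surface, if the arm or the gripper's body presses on something with over 40 N, if the wrist force passes 120 N, or if a joint passes its speed limit or range.

## Working session

There is one attempt and no reset: what is moved stays moved. The work goes in short steps, Python scripts to look and compute and a tool call to move; the robot and the scene stay as the last step left them, time stands still between calls to the robot, and variables do not carry over. Pictures are saved under pics/ and viewed, and the job is handed in when it is done.

Besides the shell and the picture viewer there is one more tool, called after ">>>" by a JSON object that holds its "method" and its "body". carry_out: Moves the arm, as the interface text tells. Its arguments: {"type":"object","properties":{"commands":{"type":"array","items":{"type":"array"}},"force":{"type":"number"}},"required":["commands"]}

```bash
mkdir -p pics; python3 - <<'E'
from rig import bot, vision
import cv2, numpy as np
np.set_printoptions(precision=5,suppress=True)
s=bot.sense()
for k,v in s.items(): print(k,np.round(v,4))
for n in ("side","top"):
    im=vision.get_image(n); cv2.imwrite(f"pics/{n}0.png",im); 
    cv2.imwrite(f"pics/{n}0_raw.png",im)
    print(n,vision.camera_info(n))
E
```

```text
time 0.0
q [ 1.2458  0.522  -0.0363  1.6     0.0212  1.0211 -0.1128]
qvel [ 0.0003 -0.0008  0.0004 -0.0007 -0.0002  0.0003 -0.0006]
joint_torque [ -0.0009 -92.7118   1.9794 -36.9932   0.0178   0.0082  -0.0001]
ee_pos [ 0.1574 -0.6045  0.2048]
eef_rot [-0.7013 -0.0902  0.7015 -0.0894]
contact_force [ 0.2364 -0.1279  0.3706]
torque [-0.0273 -0.0034  0.0168]
grip_width 0.0854
side {'vfov': 44.40717212134141, 'cx': 250.8344089772482, 'cy': 195.52800980298022, 'extrinsics': array([[ 0.88768,  0.26593, -0.37591, -0.08231],
       [-0.46004,  0.47701, -0.74888, -1.2121 ],
       [-0.01984,  0.8377 ,  0.54577,  1.01721],
       [ 0.     ,  0.     ,  0.     ,  1.     ]])}
top {'vfov': 50.80575935561381, 'cx': 252.41080939214677, 'cy': 189.04750426637804, 'extrinsics': array([[ 0.02286,  0.98858, -0.14897,  0.30313],
       [-0.99973,  0.02327,  0.001  ,  0.01953],
       [ 0.00445,  0.14891,  0.98884,  1.5366 ],
       [ 0.     ,  0.     ,  0.     ,  1.     ]])}
```

View pics/side0.png

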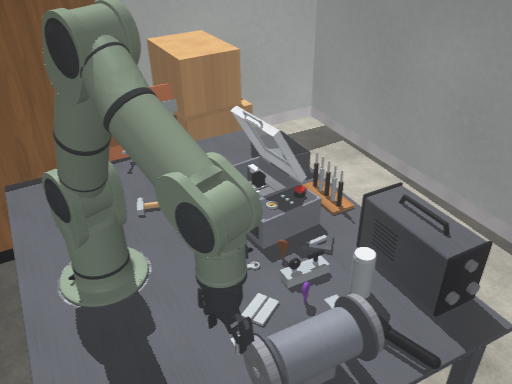

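View pics/top0.png

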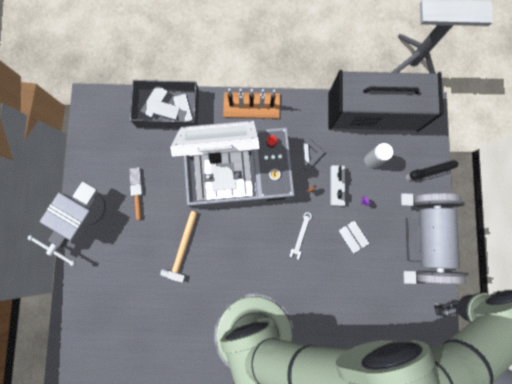

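The side view shows the machine with its hood raised at about (280,180) and the key block at about (305,268). In the top view the machine is at (235,165), the key block at (338,186), and brown and purple look-alikes at (312,188) and (367,201). I'll enlarge both areas.

```bash
python3 - <<'E'
import cv2
a=cv2.imread("pics/top0.png"); b=cv2.imread("pics/side0.png")
c=cv2.resize(a[110:220,160:400],None,fx=3.3,fy=3.3,interpolation=cv2.INTER_CUBIC); cv2.imwrite("pics/top0c.png",c)
c=cv2.resize(b[100:310,220:370],None,fx=2.8,fy=2.8,interpolation=cv2.INTER_CUBIC); cv2.imwrite("pics/side0c.png",c)
c=cv2.resize(b[220:310,240:350],None,fx=6.5,fy=6.5,interpolation=cv2.INTER_CUBIC); cv2.imwrite("pics/side0d.png",c)
E
```

```text
(no output)
```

View pics/top0c.png

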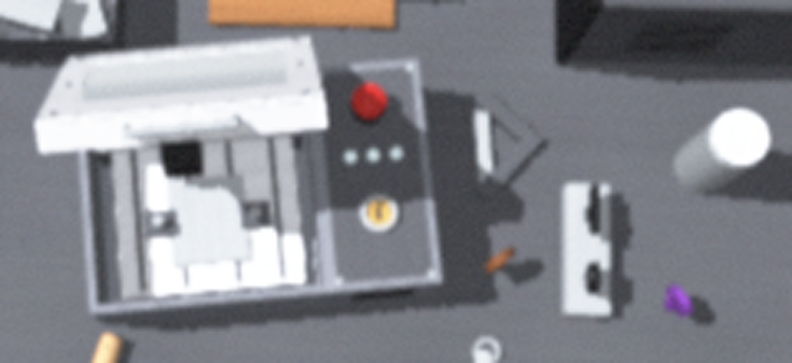

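View pics/side0c.png

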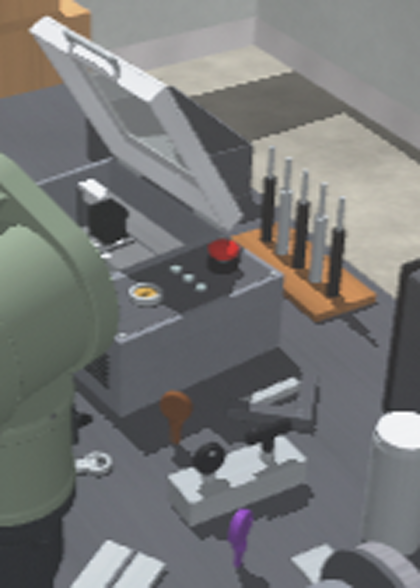

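View pics/side0d.png

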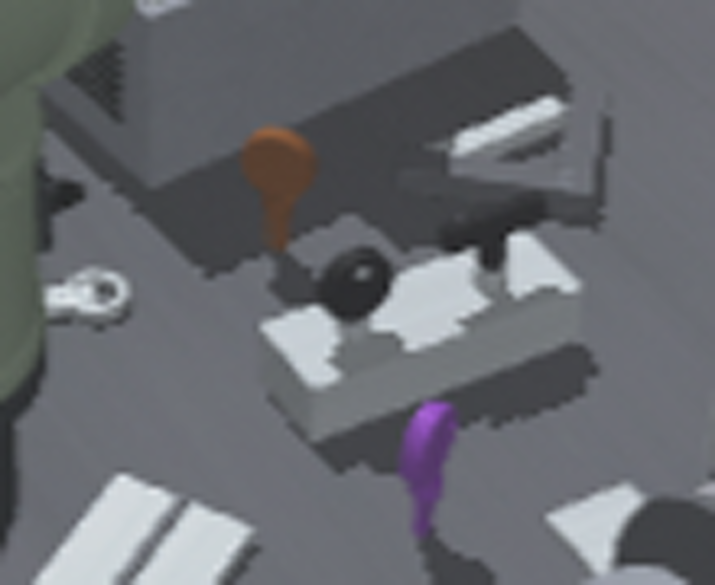

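```bash
cat > h.py <<'E'
import numpy as np, cv2
from rig import bot, vision
np.set_printoptions(precision=4,suppress=True)
def cam(n):
    i=vision.camera_info(n); f=192/np.tan(np.radians(i["vfov"]/2)); return f,i["cx"],i["cy"],np.array(i["extrinsics"])
C={n:cam(n) for n in("side","top")}
def ray(n,u,v):
    f,cx,cy,E=C[n]; d=E[:3,:3]@np.array([(u-cx)/f,-(v-cy)/f,-1]); return E[:3,3],d/np.linalg.norm(d)
def onz(n,u,v,z):
    o,d=ray(n,u,v); return o+d*(z-o[2])/d[2]
def proj(n,P):
    f,cx,cy,E=C[n]; p=(np.atleast_2d(P)-E[:3,3])@E[:3,:3]; return np.c_[cx+f*p[:,0]/-p[:,2], cy-f*p[:,1]/-p[:,2]]
def tri(a,b):
    (o1,d1),(o2,d2)=ray("top",*a),ray("side",*b)
    A=np.c_[d1,-d2]; t=np.linalg.lstsq(A,o2-o1,rcond=None)[0]; p,q=o1+t[0]*d1,o2+t[1]*d2
    return (p+q)/2,np.linalg.norm(p-q)
E
python3 - <<'E'
from h import *
T=lambda x,y:(160+(x+.5)/3.3-.5,110+(y+.5)/3.3-.5)
S=lambda x,y:(220+(x+.5)/2.8-.5,100+(y+.5)/2.8-.5)
D=lambda x,y:(240+(x+.5)/6.5-.5,220+(y+.5)/6.5-.5)
print("f",C["side"][0],C["top"][0])
print("lock tri",tri(T(379,213),S(146,293)), "onz",onz("top",*T(379,213),.118),onz("side",*S(146,293),.118))
print("key tri",tri(T(594,276),D(355,284)),onz("top",*T(594,276),.07),onz("side",*D(355,284),.063))
print("tee",tri(T(594,208),D(492,218)),onz("top",*T(594,208),.07),onz("side",*D(492,218),.066))
print("stop",onz("top",*T(370,101),.144),onz("side",*S(223,248),.144))
for p in [(563,184),(607,184),(563,316),(612,316)]: print("block top corner",onz("top",*T(*p),.034))
for p in [(440,282),(415,60)]: print("console corner",onz("top",*T(*p),.11))
print("front-left top",onz("top",*T(95,312),.112))
E
```

```text
f 470.39747678787995 404.29861715969645
lock tri (array([ 0.5737, -0.06  ,  0.1169]), np.float64(0.0025200435010214474)) onz [ 0.5723 -0.0595  0.118 ] [ 0.5742 -0.0616  0.118 ]
key tri (array([ 0.5162, -0.303 ,  0.0646]), np.float64(0.001086765831709583)) [ 0.5159 -0.3021  0.07  ] [ 0.5166 -0.3014  0.063 ]
tee (array([ 0.5921, -0.3021,  0.073 ]), np.float64(0.00019312386287241592)) [ 0.5928 -0.3028  0.07  ] [ 0.597  -0.2953  0.066 ]
stop [ 0.6896 -0.0466  0.144 ] [ 0.6875 -0.0548  0.144 ]
block top corner [ 0.6272 -0.2753  0.034 ]
block top corner [ 0.6284 -0.3259  0.034 ]
block top corner [ 0.4745 -0.2744  0.034 ]
block top corner [ 0.4758 -0.3299  0.034 ]
console corner [ 0.4996 -0.1269  0.11  ]
console corner [ 0.747  -0.0973  0.11  ]
front-left top [0.4582 0.2433 0.112 ]
```

```bash
python3 - <<'E'
from h import *
from scipy.optimize import least_squares
T=lambda x,y:(160+(x+.5)/3.3-.5,110+(y+.5)/3.3-.5)
S=lambda x,y:(220+(x+.5)/2.8-.5,100+(y+.5)/2.8-.5)
def hood(p,a,w,b): # a along from hinge, w y, b along normal
    th,hx=p[3],p[4]; return [hx-a*np.cos(th)+b*np.sin(th), w, .112+a*np.sin(th)+b*np.cos(th)]
def pts(p):
    return [("top",T(440,282),[-.125,-.25,.11]),("top",T(415,60),[.125,-.25,.11]),("top",T(95,312),[-.125,.13,.112]),
     ("top",T(37,122),hood(p,.26,.132,.03)),("top",T(328,100),hood(p,.26,-.132,.03)),
     ("top",T(38,150),hood(p,.26,.132,0)),("top",T(325,128),hood(p,.26,-.132,0)),
     ("top",T(75,58),hood(p,0,.132,.03)),("top",T(312,38),hood(p,0,-.132,.03)),
     ("side",S(172,82),hood(p,.26,-.132,.03)),("side",S(155,102),hood(p,.26,-.132,0)),
     ("side",S(30,27),hood(p,.26,.132,0)),("side",S(45,15),hood(p,.26,.132,.03)),("side",S(282,273),[.125,-.25,.11]),("side",S(120,338),[-.125,-.25,.11])]
def W(p,m):
    c,s=np.cos(p[2]),np.sin(p[2]); return [p[0]+c*m[0]-s*m[1],p[1]+s*m[0]+c*m[1],m[2]]
def res(p): return np.array([proj(n,W(p,m))[0]-uv for n,uv,m in pts(p)])
r=least_squares(lambda p:res(p).ravel(),[.595,.136,.113,.85,.125],loss="soft_l1")
print(r.x); print(res(r.x))
p=r.x
for th in np.linspace(p[3],0,6):
    q=p.copy(); q[3]=th; print(round(th,3),np.array(W(q,hood(q,.235,0,.03))), "edge", np.array(W(q,hood(q,.26,0,.03))))
E
```

```text
[0.5966 0.133  0.1118 1.0594 0.127 ]
[[ 0.7065 -0.1562]
 [ 1.1708 -0.429 ]
 [-1.3916  0.0605]
 [-0.2237 -1.0128]
 [-0.934  -1.8091]
 [ 0.9285  0.1008]
 [ 0.6679 -0.6672]
 [-1.5234  0.2341]
 [-0.4356  0.1294]
 [-2.2565  0.8544]
 [-2.6637 -0.1631]
 [-0.3684  1.042 ]
 [ 0.1552 -0.0826]
 [ 0.6773  0.9938]
 [-0.272   2.4622]]
1.059 [0.6345 0.1372 0.3316] edge [0.6223 0.1359 0.3534]
0.848 [0.5905 0.1323 0.308 ] edge [0.5741 0.1305 0.3268]
0.636 [0.5525 0.128  0.2757] edge [0.5325 0.1258 0.2905]
0.424 [0.5221 0.1246 0.236 ] edge [0.4995 0.1221 0.2463]
0.212 [0.5007 0.1222 0.1908] edge [0.4764 0.1195 0.196 ]
0.0 [0.4892 0.1209 0.142 ] edge [0.4644 0.1181 0.142 ]
```

```bash
python3 - <<'E'
from h import *
from scipy.spatial.transform import Rotation as R
s=bot.sense(); M=R.from_quat(s["eef_rot"]).as_matrix(); print(M)
E
```

```text
[[-0.0003  0.2521 -0.9677]
 [ 0.0009 -0.9677 -0.2521]
 [-1.     -0.001   0.0001]]
```

>>> {"method": "carry_out", "body": {"commands": [[255,[-50,0,0],[0,0,0]],[255,[-100,0,0],[0,0,0]],[255,[-150,0,0],[-6,0,0]],[255,[-200,0,0],[-12,0,0]],[255,[-200,-28,-35],[-20,0,0]],[255,[-200,-56,-70],[-28,0,0]],[255,[-200,-85,-105],[-36,0,0]],[255,[-200,-113,-140],[-44,0,0]],[255,[-200,-141,-175],[-52,0,0]],[255,[-200,-170,-210],[-60,0,0]],[255,[-200,-198,-245],[-68,0,0]],[255,[-200,-227,-280],[-76,0,0]]], "force": 60}}

```text
time: 1.3
ee_pos: [0.3719, -0.313, 0.4053]
eef_rot: [0.496, 0.504, -0.496, 0.504]
contact_force: [0.3, -2.1, -0.4]
grip_width: 0.0003
```

>>> {"method": "carry_out", "body": {"commands": [[255,[-20,28,-37],[-8,0,0]],[255,[-20,56,-73],[-16,0,0]],[255,[-20,84,-110],[-24,0,0]],[255,[-20,112,-147],[-32,0,0]],[255,[-20,140,-183],[-40,0,0]],[255,[-20,167,-220],[-48,0,0]],[255,[-20,195,-257],[-56,0,0]],[255,[-20,223,-293],[-64,0,0]],[255,[-20,251,-330],[-72,0,0]],[255,[-20,279,-367],[-80,0,0]],[255,[-20,306,-403],[-88,0,0]],[255,[-20,334,-440],[-89.4,0,0]]]}}

```text
time: 2.5
ee_pos: [0.7016, 0.1298, 0.4247]
eef_rot: [-0.002, 0.707, 0.001, 0.707]
contact_force: [0.5, -1.8, 1.7]
grip_width: 0.0001
```

```bash
python3 - <<'E'
from h import *
s=bot.sense(); print(s["ee_pos"],s["q"],s["contact_force"])
for n in("side","top"): cv2.imwrite(f"pics/{n}1.png",vision.get_image(n))
a=cv2.imread("pics/top1.png")[80:230,150:360]; b=cv2.imread("pics/side1.png")[40:260,190:370]
b=cv2.resize(b,(int(180*400/220*1.25),500));a=cv2.resize(a,(390,280))
o=np.zeros((500,800,3),np.uint8); o[:280,:390]=a; o[:,391:391+b.shape[1]]=b[:,:409]; cv2.imwrite("pics/c1.png",o)
E
```

```text
[0.7016 0.1298 0.4247] [ 0.0969  0.6651 -0.8169  0.9225  0.4713  1.7106  1.0449] [ 0.4691 -1.7751  1.6748]
```

View pics/c1.png

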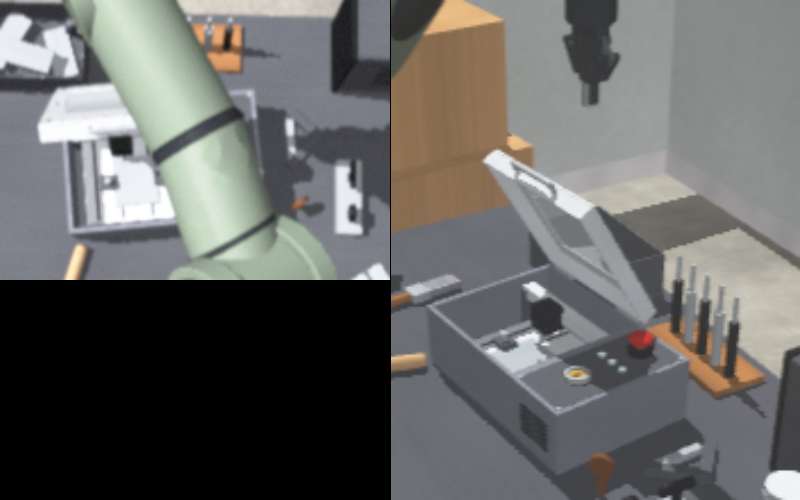

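>>> {"method": "carry_out", "body": {"commands": [[255,[50,0,0],[0,0,0]],[255,[93,0,0],[0,0,0]],[255,[93,0,-25],[0,0,0]],[255,[93,0,-42],[0,0,0]],[255,[93,0,-55],[0,0,0]],[255,[99,0,-67],[0,0,0]],[255,[105,0,-78],[0,0,0]],[255,[111,0,-89],[0,0,0]],[255,[117,0,-99],[0,0,0]],[255,[127,0,-112],[0,0,0]],[255,[138,0,-125],[0,0,0]],[255,[149,0,-137],[0,0,0]]]}}

```text
time: 3.8
ee_pos: [0.5631, 0.1283, 0.276]
eef_rot: [0.0, 0.707, -0.0, 0.707]
contact_force: [2.3, -1.0, 1.3]
grip_width: -0.0003
```

```bash
python3 - <<'E'
from h import *
s=bot.sense(); print(s["ee_pos"],s["q"],s["contact_force"])
for n in("side",): cv2.imwrite(f"pics/{n}2.png",vision.get_image(n))
b=cv2.imread("pics/side2.png")[80:260,190:370]
cv2.imwrite("pics/c2.png",cv2.resize(b,(540,540)))
E
```

```text
[0.5631 0.1283 0.276 ] [ 0.2839  0.4997 -0.8883  1.61    0.4064  1.2278  0.8864] [ 2.2807 -0.9781  1.3394]
```

View pics/c2.png

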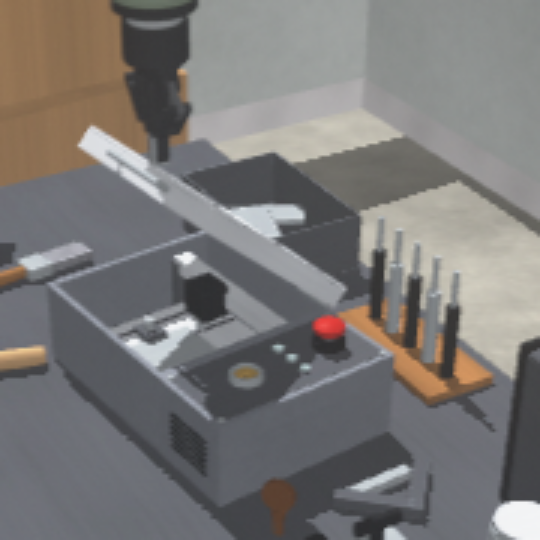

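The hood is following the finger down and is now at about 0.6 rad, with its front edge around (110,150) in the crop. I'll continue along the arc.

>>> {"method": "carry_out", "body": {"commands": [[255,[13,0,-11],[0,0,0]],[255,[26,0,-21],[0,0,0]],[255,[40,0,-31],[0,0,0]],[255,[55,0,-39],[0,0,0]],[255,[70,0,-46],[0,0,0]],[255,[85,0,-52],[0,0,0]],[255,[98,0,-56],[0,0,0]],[255,[110,0,-60],[0,0,0]],[255,[118,0,-62],[0,0,0]],[255,[125,0,-64],[0,0,0]],[255,[130,0,-64],[0,0,0]],[255,[133,0,-64],[0,0,0]]]}}

```text
time: 5.05
ee_pos: [0.4997, 0.129, 0.1431]
eef_rot: [0.0, 0.707, 0.0, 0.707]
contact_force: [-0.3, -0.4, 1.3]
grip_width: 0.0001
```

>>> {"method": "carry_out", "body": {"commands": [[255,[2,0,0],[0,0,0]],[255,[3,0,0],[0,0,0]],[255,[4,0,0],[0,0,0]],[255,[4,0,0],[0,0,0]]]}}

```text
time: 5.45
ee_pos: [0.4998, 0.1289, 0.1395]
eef_rot: [0.0, 0.707, -0.0, 0.707]
contact_force: [0.8, 0.2, 0.4]
grip_width: 0.0001
```

>>> {"method": "carry_out", "body": {"commands": [[255,[1,0,0],[0,0,0]],[255,[2,0,0],[0,0,0]],[255,[3,0,0],[0,0,0]],[255,[3,0,0],[0,0,0]]]}}

```text
time: 5.85
ee_pos: [0.4996, 0.1288, 0.1363]
eef_rot: [0.0, 0.707, -0.0, 0.707]
contact_force: [-0.7, 0.1, -0.5]
grip_width: -0.0001
```

```bash
python3 - <<'E'
from h import *
s=bot.sense(); print(s["ee_pos"],s["q"],s["contact_force"])
for n in("side",): cv2.imwrite(f"pics/{n}3.png",vision.get_image(n))
b=cv2.imread("pics/side3.png")[120:260,190:330]
cv2.imwrite("pics/c3.png",cv2.resize(b,(560,560),interpolation=cv2.INTER_CUBIC))
E
```

```text
[0.4996 0.1288 0.1363] [ 0.2423  0.5606 -0.8307  1.9218  0.5286  0.892   0.7138] [-0.7163  0.1453 -0.5159]
```

View pics/c3.png

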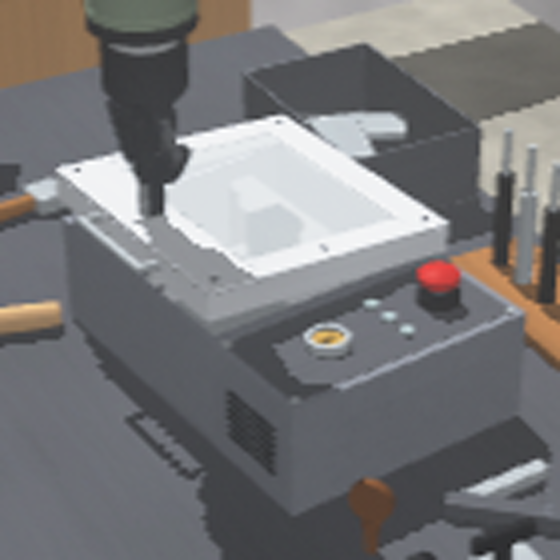

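>>> {"method": "carry_out", "body": {"commands": [[255,[1,0,0],[0,0,0]],[255,[2,0,0],[0,0,0]],[255,[3,0,0],[0,0,0]],[255,[4,0,0],[0,0,0]],[255,[4,0,0],[0,0,0]]]}}

```text
time: 6.4
ee_pos: [0.4996, 0.1289, 0.1323]
eef_rot: [-0.0, 0.707, 0.0, 0.707]
contact_force: [-0.2, 0.1, 0.8]
grip_width: -0.0
```

```bash
python3 - <<'E'
from h import *
for n in("side","top"): cv2.imwrite(f"pics/{n}4.png",vision.get_image(n))
b=cv2.imread("pics/side4.png")[140:230,195:305]
cv2.imwrite("pics/c4.png",cv2.resize(b,None,fx=7,fy=6.6,interpolation=cv2.INTER_CUBIC))
def diff():
    a=cv2.imread("pics/side3.png").astype(int);b=cv2.imread("pics/side4.png").astype(int)
    d=np.abs(a-b).max(2); ys,xs=np.where(d>25); print(len(xs), xs.min(),xs.max(),ys.min(),ys.max())
diff()
# predicted hood outline
p=[0.5966,0.133,0.1118]
def W(m):
    c,s=np.cos(p[2]),np.sin(p[2]); return [p[0]+c*m[0]-s*m[1],p[1]+s*m[0]+c*m[1],m[2]]
for th in (0,.05,.1):
  for a,w,b_ in [(.26,-.132,.03),(.26,.132,.03),(0,-.132,.03),(.26,-.132,0)]:
    print(th,a,w,proj("side",W([.127-a*np.cos(th)+b_*np.sin(th),w,.112+a*np.sin(th)+b_*np.cos(th)])))
E
```

```text
873 49 296 0 383
0 0.26 -0.132 [[240.2053 199.0477]]
0 0.26 0.132 [[202.3401 167.5395]]
0 0 -0.132 [[300.5226 176.0354]]
0 0.26 -0.132 [[240.4885 206.386 ]]
0.05 0.26 -0.132 [[240.5379 195.6587]]
0.05 0.26 0.132 [[202.504 164.395]]
0.05 0 -0.132 [[300.8457 175.9209]]
0.05 0.26 -0.132 [[240.4471 203.1948]]
0.1 0.26 -0.132 [[241.0362 192.2092]]
0.1 0.26 0.132 [[202.8227 161.2043]]
0.1 0 -0.132 [[301.1669 175.8245]]
0.1 0.26 -0.132 [[240.5671 199.9218]]
```

View pics/c4.png

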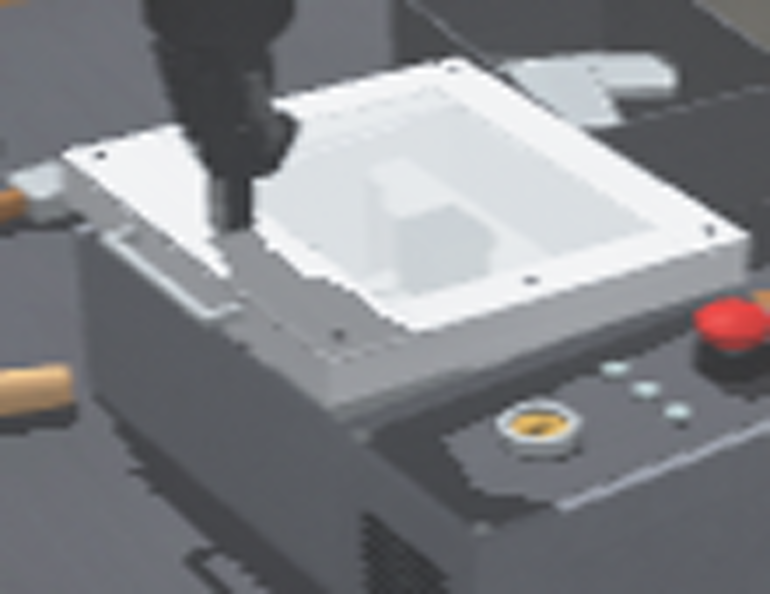

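```bash
python3 - <<'E'
from h import *
s=bot.sense();P=s["ee_pos"]; print(P,s["contact_force"])
for z in (0,.01,.02,.03): print(z,proj("side",P+[0,0,z])[0],proj("top",P+[0,0,z])[0])
E
```

```text
[0.4997 0.1289 0.1324] [-0.2773 -0.0448  0.0905]
0 [228.0222 180.8539] [220.7236 192.5389]
0.01 [227.8941 178.4896] [220.5138 192.1358]
0.02 [227.7652 176.11  ] [220.3011 191.727 ]
0.03 [227.6354 173.715 ] [220.0853 191.3124]
```

>>> {"method": "carry_out", "body": {"commands": [[255,[1,0,0],[0,0,0]],[255,[2,0,0],[0,0,0]],[255,[3,0,0],[0,0,0]],[255,[4,0,0],[0,0,0]],[255,[5,0,0],[0,0,0]],[255,[5,0,0],[0,0,0]]]}}

```text
time: 7.1
ee_pos: [0.4996, 0.1289, 0.1272]
eef_rot: [0.0, 0.707, -0.0, 0.707]
contact_force: [-0.2, 1.3, 0.2]
grip_width: 0.0001
```

```bash
python3 - <<'E'
from h import *
P=np.array([.7016,.1298,.4247])
for z in (0,.01,.02,.03): print(z,proj("side",P+[0,0,z])[0])
b=cv2.imread("pics/side1.png")[30:110,240:320]
c=cv2.resize(b,None,fx=7,fy=7,interpolation=cv2.INTER_CUBIC)
for z in(0,.02):
    u=(proj("side",P+[0,0,z])[0]-[240,30]+.5)*7-.5; cv2.circle(c,tuple(int(v) for v in u),3,(0,0,255),-1)
cv2.imwrite("pics/c5.png",c)
for n in("side",): cv2.imwrite(f"pics/{n}5.png",vision.get_image(n))
b=cv2.imread("pics/side5.png")[140:230,195:305]
cv2.imwrite("pics/c6.png",cv2.resize(b,None,fx=7,fy=6.6,interpolation=cv2.INTER_CUBIC))
E
```

```text
0 [277.0052  93.441 ]
0.01 [277.0358  90.6604]
0.02 [277.0666  87.861 ]
0.03 [277.0976  85.0426]
```

View pics/c5.png

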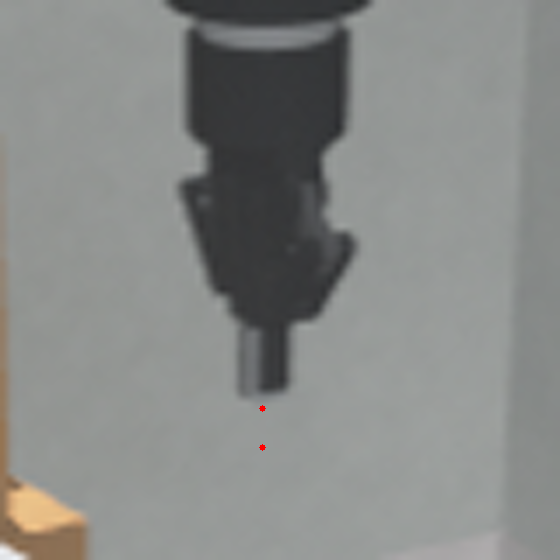

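View pics/c6.png

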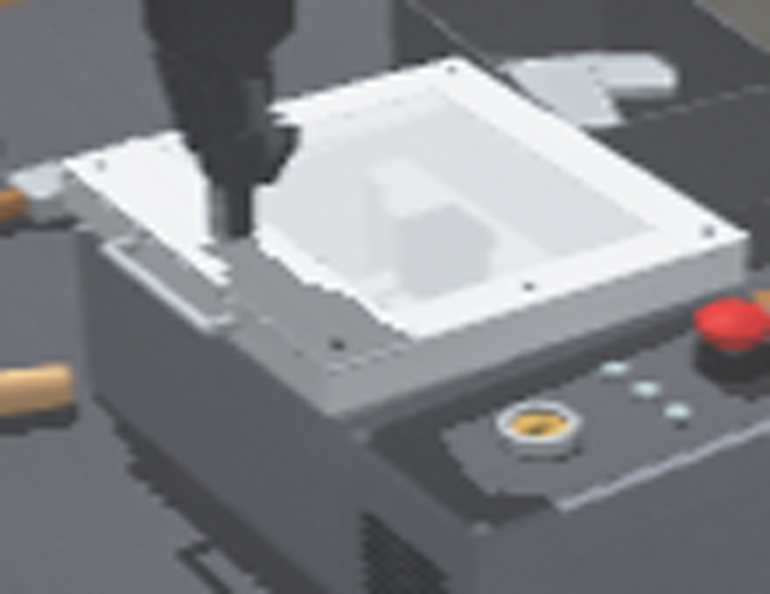

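>>> {"method": "carry_out", "body": {"commands": [[255,[1,0,0],[0,0,0]],[255,[2,0,0],[0,0,0]],[255,[3,0,0],[0,0,0]],[255,[4,0,0],[0,0,0]],[255,[5,0,0],[0,0,0]],[255,[6,0,0],[0,0,0]],[255,[6,0,0],[0,0,0]]]}}

```text
time: 7.85
ee_pos: [0.4997, 0.1289, 0.1213]
eef_rot: [0.0, 0.707, 0.0, 0.707]
contact_force: [-0.2, 0.1, 0.4]
grip_width: -0.0
```

>>> {"method": "carry_out", "body": {"commands": [[255,[1,0,0],[0,0,0]],[255,[2,0,0],[0,0,0]],[255,[3,0,0],[0,0,0]],[255,[3,0,0],[0,0,0]]]}}

```text
time: 8.25
ee_pos: [0.4996, 0.1289, 0.1183]
eef_rot: [0.0, 0.707, -0.0, 0.707]
contact_force: [-0.3, 0.0, -0.1]
grip_width: 0.0002
```

>>> {"method": "carry_out", "body": {"commands": [[255,[1,0,0],[0,0,0]],[255,[2,0,0],[0,0,0]],[255,[3,0,0],[0,0,0]],[255,[3,0,0],[0,0,0]]]}}

```text
time: 8.65
ee_pos: [0.4997, 0.1289, 0.1161]
eef_rot: [-0.0, 0.707, -0.0, 0.707]
contact_force: [-6.8, -2.6, 18.1]
grip_width: 0.0003
```

```bash
python3 - <<'E'
from h import *
s=bot.sense(); print(s["ee_pos"],s["contact_force"],s["joint_torque"])
for n in("side",): cv2.imwrite(f"pics/{n}6.png",vision.get_image(n))
b=cv2.imread("pics/side6.png")[140:230,195:305]
cv2.imwrite("pics/c7.png",cv2.resize(b,None,fx=7,fy=6.6,interpolation=cv2.INTER_CUBIC))
E
```

```text
[0.4997 0.1289 0.1161] [-6.8206 -2.6414 18.1141] [ -0.5945 -72.4956 -12.3614 -26.8423   0.7129  -1.7933  -0.0372]
```

View pics/c7.png

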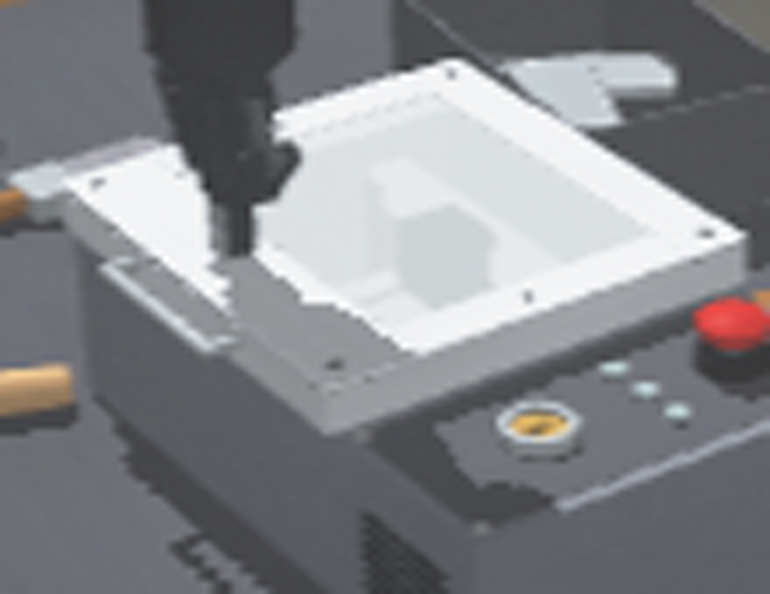

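```bash
python3 - <<'E'
from h import *
P=np.array([.1574,-.6045,.2048])
b=cv2.imread("pics/side0.png")[270:384,180:300]
c=cv2.resize(b,None,fx=5,fy=5,interpolation=cv2.INTER_CUBIC)
for z in(0,.026,.039):
    u=(proj("side",P+[0,0,z])[0]-[180,270]+.5)*5-.5; print(u); cv2.circle(c,tuple(int(v) for v in u),3,(0,0,255),-1)
cv2.imwrite("pics/c8.png",c)
E
```

```text
[235.7526 407.6119]
[232.7535 366.366 ]
[231.221  345.2892]
```

View pics/c8.png

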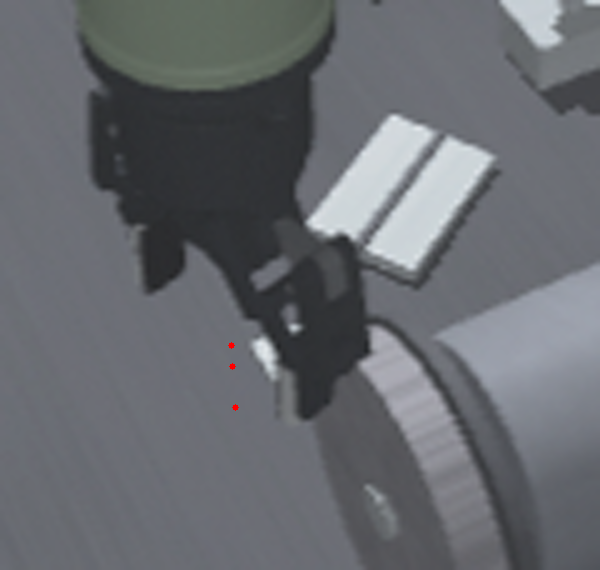

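>>> {"method": "carry_out", "body": {"commands": [[255,[-1,0,0],[0,0,0]],[255,[-30,0,0],[0,0,0]],[255,[-80,0,0],[0,0,0]],[130,[-130,0,0],[0,0,0]],[130,[-150,-40,2],[0,0,0]],[130,[-150,-85,4],[0,0,0]],[130,[-150,-130,6],[0,0,0]],[130,[-150,-175,8],[0,0,0]],[130,[-150,-220,10],[0,0,0]],[130,[-150,-265,12],[0,0,0]],[130,[-150,-310,14],[0,0,0]],[130,[-150,-355,16],[0,0,0]]]}}

```text
time: 9.9
ee_pos: [0.5154, -0.2282, 0.2654]
eef_rot: [-0.0, 0.707, -0.0, 0.707]
contact_force: [1.4, 0.2, 0.4]
grip_width: 0.0422
```

>>> {"method": "carry_out", "body": {"commands": [[130,[0,-45,0],[0,0,0]],[130,[40,-76,0],[0,0,0]],[130,[80,-76,0],[0,0,0]],[130,[120,-76,0],[0,0,0]],[130,[150,-76,0],[0,0,0]],[130,[170,-76,0],[0,0,0]],[130,[170,-76,0],[0,0,0]]]}}

```text
time: 10.6
ee_pos: [0.5143, -0.3014, 0.0929]
eef_rot: [0.001, 0.708, 0.001, 0.706]
contact_force: [-0.8, -0.1, 0.2]
grip_width: 0.0423
```

```bash
python3 - <<'E'
from h import *
s=bot.sense(); print(s["ee_pos"],s["q"],s["contact_force"],s["grip_width"])
for n in("side","top"): cv2.imwrite(f"pics/{n}7.png",vision.get_image(n))
b=cv2.imread("pics/side7.png")[190:310,230:360]
P=s["ee_pos"]
c=cv2.resize(b,None,fx=5,fy=5,interpolation=cv2.INTER_CUBIC)
for z in(.026,.045):
    u=(proj("side",P+[0,0,z])[0]-[230,190]+.5)*5-.5; print(u); cv2.circle(c,tuple(int(v) for v in u),2,(0,0,255),-1)
cv2.imwrite("pics/c9.png",c)
E
```

```text
[ 0.5143 -0.3014  0.0929] [ 0.908   0.71   -0.7106  1.7429  0.5676  0.9096  1.5259] [-0.8015 -0.062   0.2097] 0.04226813176401148
[322.5699 298.2095]
[323.5491 273.2126]
```

View pics/c9.png

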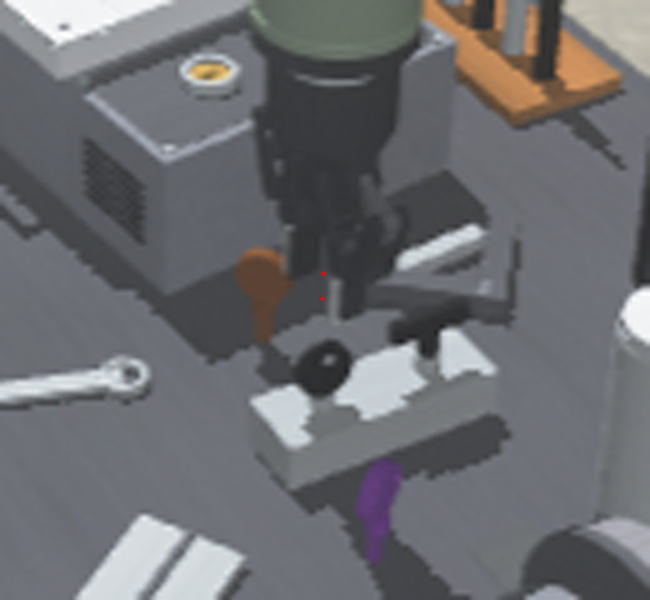

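View pics/top7.png

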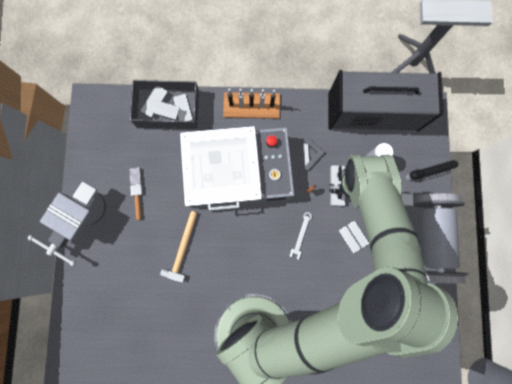

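The fingers straddle the round black head, at (323,368) in the crop. That is the only round black key in the block. The brown (262,270) and purple (378,500) ones stand on the bench and are look-alikes, and the T-head is at (430,325). Contact with the shut hood puts the finger ends about 26 mm above the reported TCP, so I'm correcting for that in the descent.

>>> {"method": "carry_out", "body": {"commands": [[130,[15,0,2],[0,0,0]],[130,[30,0,2],[0,0,0]],[130,[45,0,2],[0,0,0]],[130,[58,0,2],[0,0,0]],[130,[66,0,2],[0,0,0]],[130,[72,0,2],[0,0,0]],[130,[75,0,2],[0,0,0]],[130,[75,0,2],[0,0,0]]]}}

```text
time: 11.5
ee_pos: [0.5176, -0.3021, 0.0202]
eef_rot: [0.0, 0.707, 0.0, 0.707]
contact_force: [0.2, 0.7, 0.4]
grip_width: 0.0419
```

```bash
python3 - <<'E'
from h import *
s=bot.sense(); print(s["ee_pos"],s["contact_force"],s["grip_width"])
for n in("side",): cv2.imwrite(f"pics/{n}8.png",vision.get_image(n))
b=cv2.imread("pics/side8.png")[210:310,240:350]
c=cv2.resize(b,None,fx=6,fy=6,interpolation=cv2.INTER_CUBIC)
cv2.imwrite("pics/c10.png",c)
E
```

```text
[ 0.5176 -0.3021  0.0202] [0.2358 0.6684 0.3705] 0.04193544240965287
```

View pics/c10.png

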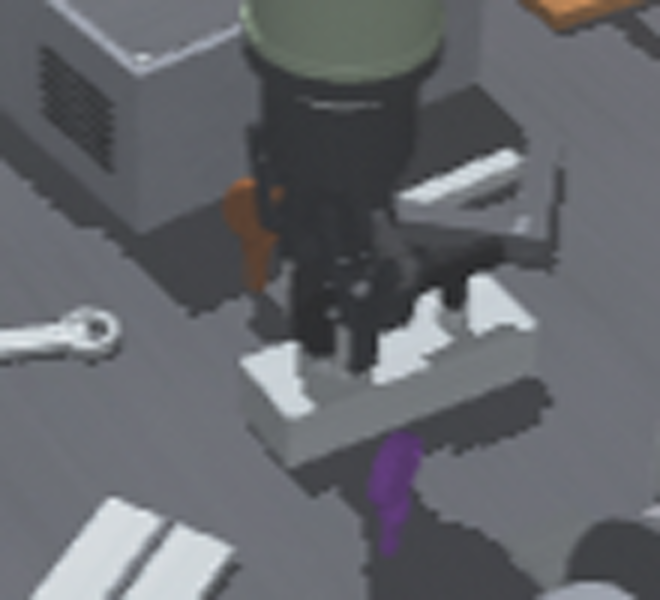

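>>> {"method": "carry_out", "body": {"commands": [[130,[0,0,-1.5],[0,0,0]],[255,[0,0,-1.5],[0,0,0]],[255,[0,0,-1.5],[0,0,0]],[255,[0,0,-1.5],[0,0,0]],[255,[0,0,-1.5],[0,0,0]],[255,[0,0,-1.5],[0,0,0]],[255,[0,0,-1.5],[0,0,0]]], "force": 90}}

```text
time: 12.25
ee_pos: [0.5162, -0.3022, 0.0208]
eef_rot: [-0.0, 0.707, -0.0, 0.707]
contact_force: [-2.4, 0.7, 6.1]
grip_width: 0.0088
```

>>> {"method": "carry_out", "body": {"commands": [[255,[-10,0,0],[0,0,0]],[255,[-25,0,0],[0,0,0]],[255,[-45,0,0],[0,0,0]],[255,[-80,0,0],[0,0,0]],[255,[-120,0,0],[0,0,0]],[255,[-150,0,0],[0,0,0]],[255,[-150,0,0],[0,0,0]]]}}

```text
time: 12.95
ee_pos: [0.518, -0.3026, 0.1757]
eef_rot: [-0.001, 0.705, -0.001, 0.709]
contact_force: [-1.2, 0.9, -1.2]
grip_width: 0.0086
```

```bash
python3 - <<'E'
from h import *
s=bot.sense(); P=s["ee_pos"]; print(P,s["contact_force"],s["grip_width"])
for n in("side",): cv2.imwrite(f"pics/{n}9.png",vision.get_image(n))
b=cv2.imread("pics/side9.png")[150:300,250:360]
c=cv2.resize(b,None,fx=4,fy=4,interpolation=cv2.INTER_CUBIC)
b=cv2.imread("pics/side9.png")[195:245,275:325]
d=cv2.resize(b,(350,350),interpolation=cv2.INTER_CUBIC)
o=np.zeros((600,800,3),np.uint8); o[:,:440]=c; o[:350,445:795]=d
cv2.imwrite("pics/c11.png",o)
for z in(.045,.045-.029,.045-.055): print(proj("side",P+[0,0,z])[0])
E
```

```text
[ 0.518  -0.3026  0.1757] [-1.2489  0.86   -1.1977] 0.00863617548527047
[296.5203 221.3937]
[296.187  229.5109]
[295.8947 236.6291]
```

View pics/c11.png

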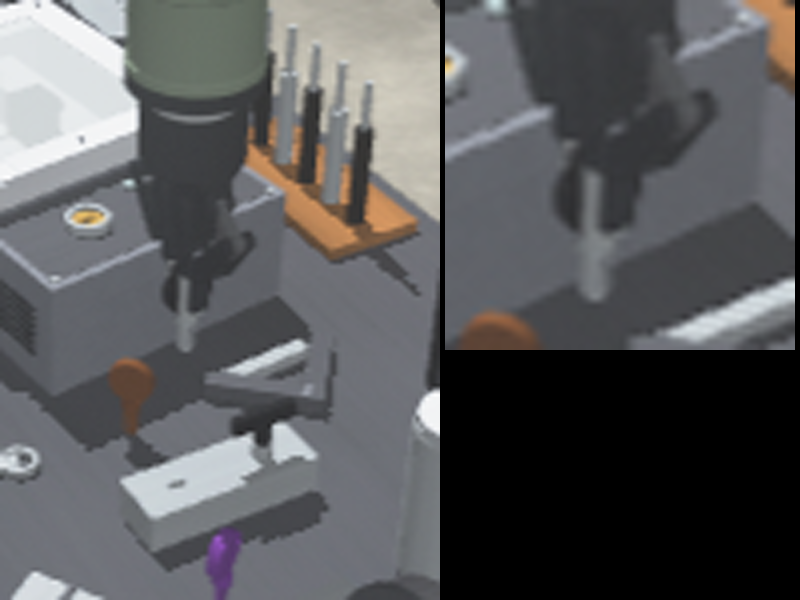

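```bash
python3 - <<'E'
from h import *
a=cv2.imread("pics/top7.png")[160:190,260:290]; a0=cv2.imread("pics/top0.png")[160:190,260:290]; b=cv2.imread("pics/side9.png")[180:220,250:290]
o=np.zeros((600,800,3),np.uint8)
o[:290,:390]=cv2.resize(a,(390,290),interpolation=cv2.INTER_NEAREST) if 0 else cv2.resize(a,(390,290),interpolation=cv2.INTER_CUBIC)
o[300:590,:390]=cv2.resize(a0,(390,290),interpolation=cv2.INTER_CUBIC)
o[:400,400:800]=cv2.resize(b,(400,400),interpolation=cv2.INTER_CUBIC)
cv2.imwrite("pics/c12.png",o)
for f,n,off in(("top0","top",(260,160)),("top7","top",(260,160)),("side9","side",(250,180)),("side0","side",(250,180))):
    im=cv2.imread(f"pics/{f}.png").astype(float); w=40
    sub=im[off[1]:off[1]+w,off[0]:off[0]+w]
    sat=np.clip(sub[...,2]-sub[...,0]-40,0,None); sat[sat<0]=0
    br=(sub.min(2)>150).astype(float)
    vv,uu=np.mgrid[:w,:w]
    m=(sat*uu).sum()/sat.sum()+off[0],(sat*vv).sum()/sat.sum()+off[1]
    print(f,"plug",m,onz(n,*m,.116), sat.max())
    
E
```

```text
top0 plug (np.float64(274.47483134405815), np.float64(173.99377270368447)) [ 0.5734 -0.0595  0.116 ] 72.0
top7 plug (np.float64(274.5085685483871), np.float64(173.95010080645162)) [ 0.5736 -0.0596  0.116 ] 72.0
side9 plug (np.float64(271.5340599455041), np.float64(203.8219800181653)) [ 0.5763 -0.056   0.116 ] 78.0
side0 plug (np.float64(271.4008928571429), np.float64(203.85089285714287)) [ 0.5758 -0.0559  0.116 ] 83.0
```

View pics/c12.png

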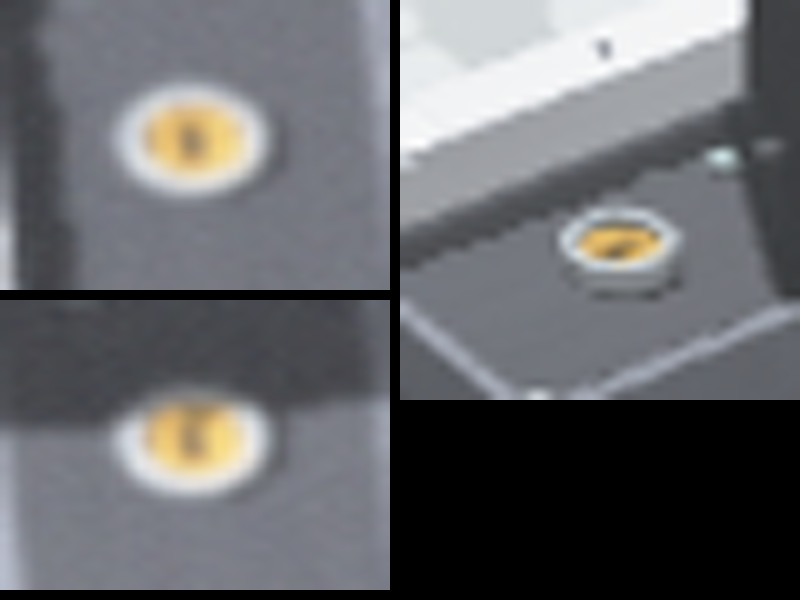

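>>> {"method": "carry_out", "body": {"commands": [[255,[0,20,5],[0,0,0]],[255,[0,50,12],[-1,0,0]],[255,[0,80,19],[-2,0,0]],[255,[0,110,26],[-3,0,0]],[255,[0,140,33],[-4,0,0]],[255,[0,170,40],[-5,0,0]],[255,[0,200,48],[-6.4,0,0]],[255,[0,225,54],[-6.4,0,0]],[255,[0,242,58],[-6.4,0,0]],[255,[0,242,58],[-6.4,0,0]],[255,[0,242,58],[-6.4,0,0]]]}}

```text
time: 14.1
ee_pos: [0.5737, -0.0603, 0.17]
eef_rot: [-0.04, 0.706, 0.04, 0.706]
contact_force: [0.1, -2.1, 0.3]
grip_width: 0.0084
```

```bash
cat > look.py <<'E'
import sys
from h import *
from scipy.spatial.transform import Rotation as R
tag=sys.argv[1]
s=bot.sense(); P=s["ee_pos"]; print(s["time"],P,s["contact_force"],s["torque"],s["grip_width"],"q7",s["q"][6]); print(R.from_quat(s["eef_rot"]).as_matrix())
im=vision.get_image("side"); cv2.imwrite(f"pics/side_{tag}.png",im)
x0,y0,w,h,f=245,160,60,60,10
c=cv2.resize(im[y0:y0+h,x0:x0+w],None,fx=f,fy=f,interpolation=cv2.INTER_CUBIC)
cv2.imwrite(f"pics/z_{tag}.png",c)
for z in(.045,-.010,-.012): print(z,(proj("side",P+[0,0,z])[0]), ((proj("side",P+[0,0,z])[0]-[x0,y0]+.5)*f-.5))
E
python3 look.py a; python3 -c "
from h import *
print(onz('side',271.5,203.5,.12),onz('top',274.35,173.98,.12), proj('side',[.574,-.0595,.116]),proj('side',[.574,-.0595,.12]))"
```

```text
14.1 [ 0.5737 -0.0603  0.17  ] [ 0.062  -2.1191  0.2549] [-0.0158  0.0055  0.0679] 0.008393617929355737 q7 1.249284507688319
[[-0.001  -0.112   0.9937]
 [-0.0001  0.9937  0.112 ]
 [-1.     -0.     -0.001 ]]
0.045 [271.6322 179.7397] [270.8216 201.897 ]
-0.01 [271.5618 193.7831] [270.118  342.3314]
-0.012 [271.5593 194.2837] [270.0929 347.3374]
[ 0.5742 -0.0593  0.12  ] [ 0.5727 -0.0588  0.12  ] [[271.4618 204.516 ]] [[271.4666 203.5429]]
```

View pics/z_a.png

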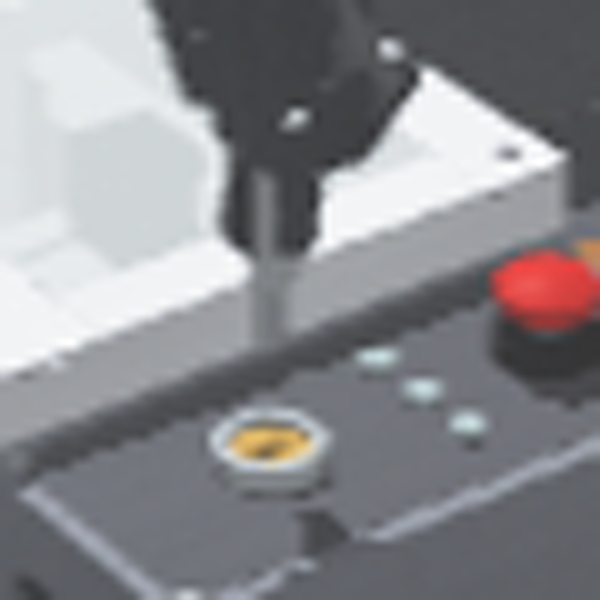

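Seen from the side, the key tip at (269,348) lies directly over the bezel centre at (270,440). I'll descend to just above the mouth.

>>> {"method": "carry_out", "body": {"commands": [[255,[10,1,0.4],[0,0,0]],[255,[20,1,0.4],[0,0,0]],[255,[28,1,0.4],[0,0,0]],[255,[34,1,0.4],[0,0,0]],[255,[37,1,0.4],[0,0,0]],[255,[37,1,0.4],[0,0,0]]]}}

```text
time: 14.75
ee_pos: [0.5743, -0.0591, 0.1329]
eef_rot: [-0.039, 0.706, 0.04, 0.706]
contact_force: [-0.2, -0.8, -0.5]
grip_width: 0.0088
```

```bash
python3 look.py b
```

```text
14.75 [ 0.5743 -0.0591  0.1329] [-0.1978 -0.8217 -0.4977] [ 0.0086 -0.0099  0.0544] 0.008828434318263698 q7 1.2117819051505534
[[-0.0006 -0.1114  0.9938]
 [ 0.0002  0.9938  0.1114]
 [-1.      0.0003 -0.0006]]
0.045 [271.5471 189.0571] [269.9706 295.0715]
-0.01 [271.4792 202.738 ] [269.2924 431.8797]
-0.012 [271.4768 203.2258] [269.2682 436.7578]
```

View pics/z_b.png

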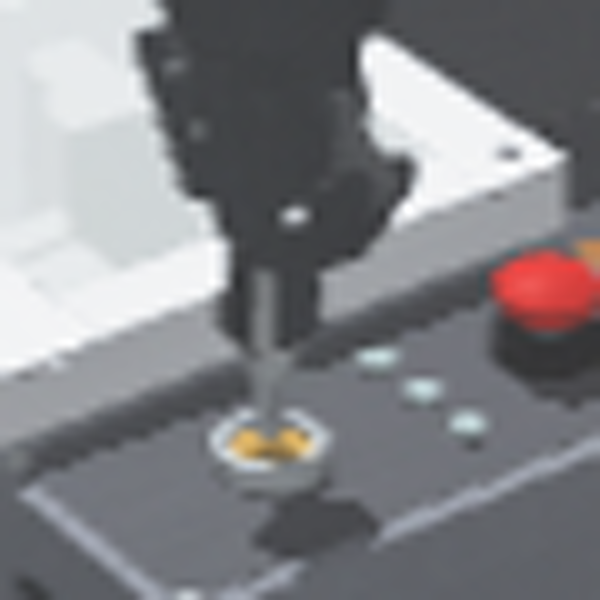

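>>> {"method": "carry_out", "body": {"commands": [[255,[2,0,0],[0,0,0]],[255,[4,0,0],[0,0,0]],[255,[5,0,0],[0,0,0]],[255,[6,0,0],[0,0,0]],[255,[7,0,0],[0,0,0]],[255,[8,0,0],[0,0,0]],[255,[8,0,0],[0,0,0]]]}}

```text
time: 15.5
ee_pos: [0.5744, -0.0592, 0.1253]
eef_rot: [-0.039, 0.706, 0.039, 0.706]
contact_force: [0.1, -1.5, -1.5]
grip_width: 0.0087
```

>>> {"method": "carry_out", "body": {"commands": [[255,[1,0,0],[0,0,0]],[255,[2,0,0],[0,0,0]],[255,[3,0,0],[0,0,0]],[255,[4,0,0],[0,0,0]],[255,[4,0,0],[0,0,0]]]}}

```text
time: 16.0
ee_pos: [0.5744, -0.0592, 0.1212]
eef_rot: [-0.039, 0.706, 0.039, 0.706]
contact_force: [-0.3, -1.9, -1.8]
grip_width: 0.009
```

>>> {"method": "carry_out", "body": {"commands": [[255,[1,0,1],[0,0,0]],[255,[2,0,-1],[0,0,0]],[255,[2.5,0,1.2],[0,0,0]],[255,[3,0,-1.2],[0,0,0]],[255,[3.5,0,1.2],[0,0,0]],[255,[4,0,-1.2],[0,0,0]],[255,[4.5,0,1.2],[0,0,0]],[255,[5,0,-1.2],[0,0,0]],[255,[5.5,0,1.2],[0,0,0]],[255,[6,0,-1.2],[0,0,0]],[255,[6,0,1.2],[0,0,0]],[255,[6,0,0],[0,0,0]]]}}

```text
time: 17.2
ee_pos: [0.5745, -0.0591, 0.1152]
eef_rot: [-0.039, 0.706, 0.039, 0.706]
contact_force: [1.5, -2.1, -2.6]
grip_width: 0.0086
```

>>> {"method": "carry_out", "body": {"commands": [[255,[0.5,0,1.2],[0,0,0]],[255,[1,0,-1.2],[0,0,0]],[255,[1.5,0,1.2],[0,0,0]],[255,[2,0,-1.2],[0,0,0]],[255,[2.5,0,1.2],[0,0,0]],[255,[3,0,-1.2],[0,0,0]],[255,[3.5,0,1.2],[0,0,0]],[255,[4,0,-1.2],[0,0,0]],[255,[4.5,0,1.2],[0,0,0]],[255,[5,0,-1.2],[0,0,0]],[255,[5.5,0,1.2],[0,0,0]],[255,[5.5,0,0],[0,0,0]]]}}

```text
time: 18.4
ee_pos: [0.5747, -0.0591, 0.11]
eef_rot: [-0.039, 0.706, 0.039, 0.706]
contact_force: [2.4, -3.0, 1.1]
grip_width: 0.0088
```

```bash
python3 look.py c
```

```text
18.4 [ 0.5747 -0.0591  0.11  ] [ 2.4322 -3.0217  1.0947] [-0.7913 -0.6949  0.0033] 0.008811139089103819 q7 1.188724008693616
[[-0.     -0.1114  0.9938]
 [-0.0001  0.9938  0.1114]
 [-1.     -0.0001 -0.0001]]
0.045 [271.6167 194.8012] [270.6671 352.5116]
-0.01 [271.5481 208.2673] [269.9812 487.1735]
-0.012 [271.5457 208.7476] [269.9568 491.9758]
```

View pics/z_c.png

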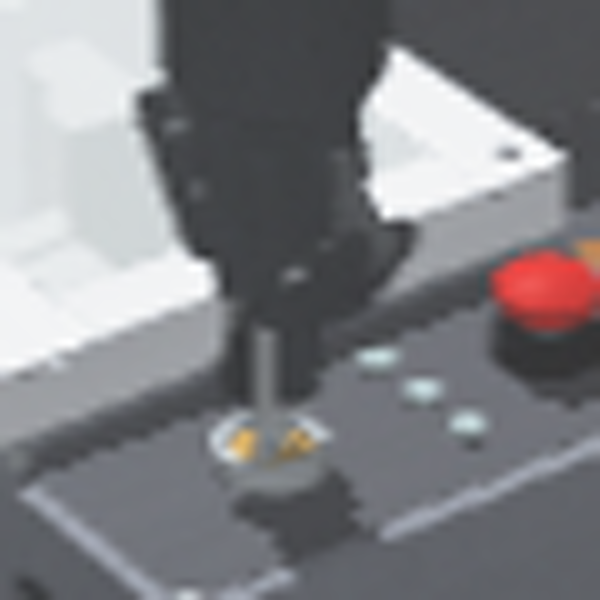

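>>> {"method": "carry_out", "body": {"commands": [[255,[0.5,0,1.2],[0,0,0]],[255,[1,0,-1.2],[0,0,0]],[255,[1.5,0,1.2],[0,0,0]],[255,[2,0,-1.2],[0,0,0]],[255,[2.5,0,1.2],[0,0,0]],[255,[3,0,-1.2],[0,0,0]],[255,[3.5,0,1.2],[0,0,0]],[255,[4,0,-1.2],[0,0,0]],[255,[4.5,0,1.2],[0,0,0]],[255,[5,0,-1.2],[0,0,0]],[255,[5.5,0,1.2],[0,0,0]],[255,[5.5,0,0],[0,0,0]]]}}

```text
time: 19.65
ee_pos: [0.5744, -0.0591, 0.1042]
eef_rot: [-0.039, 0.706, 0.039, 0.706]
contact_force: [4.0, -2.8, -2.5]
grip_width: 0.0086
```

>>> {"method": "carry_out", "body": {"commands": [[255,[0.5,0,1.2],[0,0,0]],[255,[1,0,-1.2],[0,0,0]],[255,[1.5,0,1.2],[0,0,0]],[255,[2,0,-1.2],[0,0,0]],[255,[2.5,0,1.2],[0,0,0]],[255,[3,0,-1.2],[0,0,0]],[255,[3.5,0,1.2],[0,0,0]],[255,[3.5,0,0],[0,0,0]],[255,[3.5,0,0],[0,0,0]]]}}

```text
time: 20.55
ee_pos: [0.575, -0.0591, 0.1025]
eef_rot: [-0.04, 0.706, 0.039, 0.706]
contact_force: [-9.3, -3.6, 30.5]
grip_width: 0.0088
```

```bash
python3 look.py d
```

```text
20.55 [ 0.575  -0.0591  0.1025] [-9.289  -3.5647 30.5455] [-1.1092  2.0557  0.0152] 0.008821071148755634 q7 1.1796892147076108
[[ 0.0014 -0.1113  0.9938]
 [-0.0009  0.9938  0.1113]
 [-1.     -0.001   0.0012]]
0.045 [271.69   196.6449] [271.3999 370.9488]
-0.01 [271.6202 210.0417] [270.7022 504.9169]
-0.012 [271.6177 210.5195] [270.6773 509.6947]
```

View pics/z_d.png

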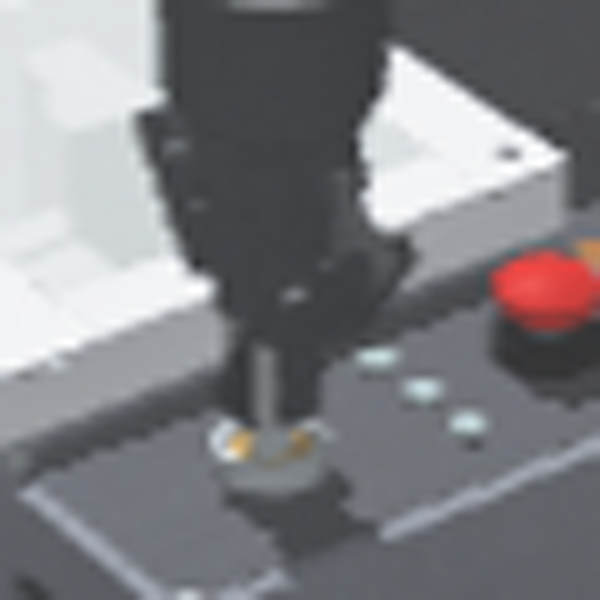

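The key is seated: the reported TCP is 0.1025 with 30 N of resistance, and the shoulder should touch at 0.1028. I'll ease the downward push and turn clockwise, which is +x about the downward-pointing tool axis.

>>> {"method": "carry_out", "body": {"commands": [[255,[-1,0,0],[0,0,0]],[255,[-1,0,0],[0,0,0]],[255,[-1,0,0],[7,0,0]],[255,[-1,0,0],[14,0,0]],[255,[-1,0,0],[21,0,0]],[255,[-1,0,0],[28,0,0]],[255,[-1,0,0],[28,0,0]]]}}

```text
time: 21.3
ee_pos: [0.5751, -0.0594, 0.1027]
eef_rot: [0.134, 0.694, -0.134, 0.695]
contact_force: [-0.9, -5.5, 11.9]
grip_width: 0.0084
```

```bash
python3 look.py e
```

```text
21.3 [ 0.5751 -0.0594  0.1027] [-0.9087 -5.4621 11.8906] [-1.4454  0.3196  0.0434] 0.008357578225733887 q7 0.7599568091640023
[[ 0.0013  0.3727  0.9279]
 [-0.001   0.9279 -0.3727]
 [-1.     -0.0005  0.0016]]
0.045 [271.7723 196.6355] [272.2232 370.855 ]
-0.01 [271.701  210.0352] [271.51   504.8518]
-0.012 [271.6985 210.5131] [271.4846 509.6306]
```

View pics/z_e.png

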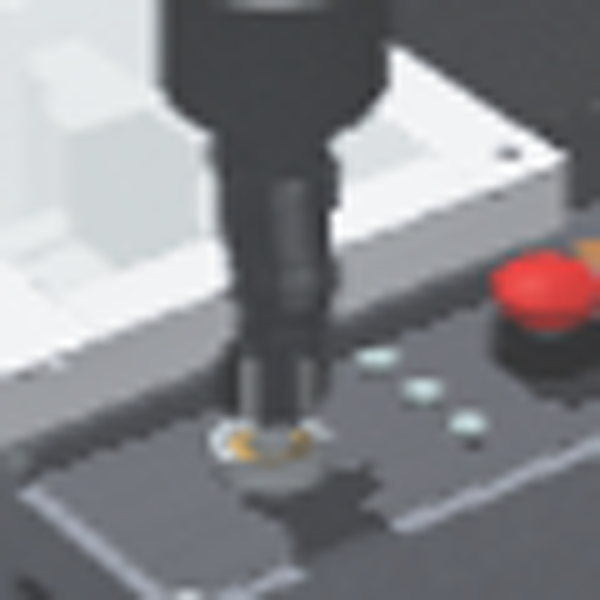

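>>> {"method": "carry_out", "body": {"commands": [[255,[0,-0.3,0.1],[7,0,0]],[255,[0,-0.3,0.1],[14,0,0]],[255,[0,-0.3,0.1],[21,0,0]],[255,[0,-0.3,0.1],[28,0,0]],[255,[0,-0.3,0.1],[35,0,0]],[255,[0,-0.3,0.1],[42,0,0]],[255,[0,-0.3,0.1],[49,0,0]],[255,[0,-0.3,0.1],[56,0,0]],[255,[0,-0.3,0.1],[60,0,0]],[255,[0,-0.3,0.1],[60,0,0]],[255,[0,-0.3,0.1],[60,0,0]]]}}

```text
time: 22.45
ee_pos: [0.5747, -0.0601, 0.1027]
eef_rot: [0.462, 0.535, -0.462, 0.536]
contact_force: [-3.7, -7.0, 16.8]
grip_width: 0.0085
```

```bash
python3 look.py f
```

```text
22.45 [ 0.5747 -0.0601  0.1027] [-3.6862 -7.0111 16.7858] [-1.8038  1.0991  0.0796] 0.008502702383944277 q7 -0.11461623384918831
[[ 0.0006  0.9893  0.1456]
 [-0.0012  0.1456 -0.9893]
 [-1.      0.0004  0.0013]]
0.045 [271.7642 196.7637] [272.1419 372.1373]
-0.01 [271.693  210.1662] [271.43   506.1618]
-0.012 [271.6905 210.6442] [271.4046 510.9416]
```

View pics/z_f.png

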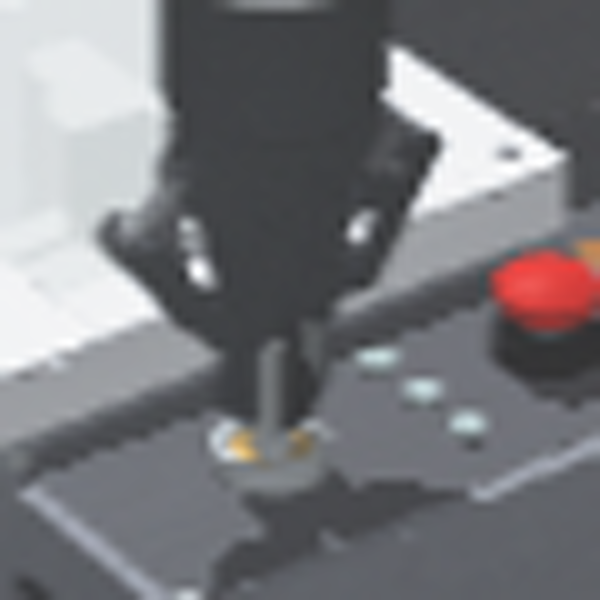

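>>> {"method": "carry_out", "body": {"commands": [[255,[0,0,0.3],[3,0,0]],[255,[0,0,0.3],[6,0,0]],[255,[0,0,0.3],[6,0,0]],[255,[0,0,0.3],[6,0,0]]]}}

```text
time: 22.9
ee_pos: [0.5747, -0.0602, 0.1027]
eef_rot: [0.489, 0.51, -0.49, 0.511]
contact_force: [-4.8, -6.4, 16.3]
grip_width: 0.0083
```

```bash
python3 - <<'E'
from h import *
from scipy.spatial.transform import Rotation as R
s=bot.sense(); M=R.from_quat(s["eef_rot"]).as_matrix(); print(s["ee_pos"],np.degrees(np.arctan2(M[1,1],M[0,1])),s["contact_force"],s["torque"],s["grip_width"])
E
```

```text
[ 0.5747 -0.0602  0.1027] 2.378485166408416 [-4.8013 -6.4212 16.2512] [-1.4843  1.2535  0.0509] 0.008331063120837414
```

>>> {"method": "carry_out", "body": {"commands": [[255,[0,0,0],[2,0,0]],[255,[0,0,0],[4,0,0]],[255,[0,0,0],[4,0,0]],[255,[0,0,0],[4,0,0]]]}}

```text
time: 23.3
ee_pos: [0.5745, -0.0601, 0.1026]
eef_rot: [-0.507, -0.493, 0.507, -0.493]
contact_force: [-5.6, -4.2, 17.9]
grip_width: 0.0083
```

```bash
cat > t.py <<'E'
from h import *
from scipy.spatial.transform import Rotation as R
s=bot.sense(); M=R.from_quat(s["eef_rot"]).as_matrix(); print(s["time"],s["ee_pos"],np.degrees(np.arctan2(M[1,1],M[0,1])),s["contact_force"],s["torque"],s["joint_torque"],s["grip_width"])
E
python3 t.py
```

```text
23.3 [ 0.5745 -0.0601  0.1026] -1.618454301958413 [-5.6457 -4.1993 17.8549] [-1.3598  1.4893  0.0521] [ -3.7169 -82.2976  -7.5531 -28.5731  -1.0914  -2.5305  -0.1545] 0.008341038761243454
```

>>> {"method": "carry_out", "body": {"commands": [[255,[0,0,0],[2,0,0]],[255,[0,0,0],[4,0,0]],[255,[0,0,0],[4,0,0]],[255,[0,0,0],[4,0,0]]]}}

```text
time: 23.7
ee_pos: [0.5745, -0.0601, 0.1026]
eef_rot: [-0.524, -0.475, 0.524, -0.475]
contact_force: [-7.0, -5.8, 18.1]
grip_width: 0.009
```

```bash
python3 t.py; python3 look.py g >/dev/null; python3 - <<'E'
from h import *
im=cv2.imread("pics/side_g.png")
cv2.imwrite("pics/zz_g.png",cv2.resize(im[185:220,255:290],None,fx=16,fy=16,interpolation=cv2.INTER_CUBIC))
E
```

```text
23.7 [ 0.5745 -0.0601  0.1026] -5.605298288090422 [-6.985  -5.7551 18.1237] [-1.3561  1.5875  0.2571] [ -3.55   -82.1154  -7.0252 -28.8011  -1.2153  -2.6515  -0.3385] 0.008974849225615457
```

View pics/zz_g.png

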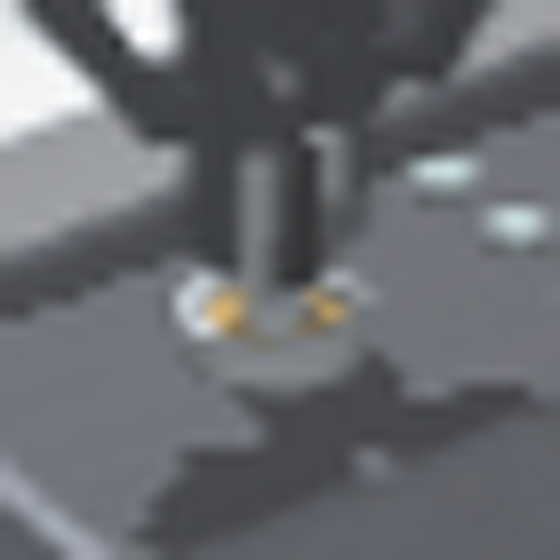

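The torque jumped from 0.05 to 0.26 N m at 102° of tool turn, so the plug is at its stop. I'll hold there and do the final checks.

>>> {"method": "carry_out", "body": {"commands": [[255,[0,0,0],[0,0,0]],[255,[0,0,0],[0,0,0]],[255,[0,0,0],[0,0,0]],[255,[0,0,0],[0,0,0]],[255,[0,0,0],[0,0,0]]]}}

```text
time: 24.25
ee_pos: [0.5745, -0.0601, 0.1026]
eef_rot: [-0.524, -0.475, 0.524, -0.475]
contact_force: [-7.0, -6.4, 18.0]
grip_width: 0.0088
```

```bash
python3 t.py; python3 - <<'E'
from h import *
im=vision.get_image("side"); cv2.imwrite("pics/side_h.png",im)
cv2.imwrite("pics/zz_h.png",cv2.resize(im[130:310,190:370],None,fx=3.3,fy=3.3,interpolation=cv2.INTER_CUBIC))
a=cv2.imread("pics/side6.png").astype(int); m=np.abs(a-im)[155:200,200:225].max(); 
# hood left/front-left corner comparison with the pressed-shut picture
for (x0,y0,x1,y1) in [(200,155,222,185),(280,165,305,190)]: print(np.abs(a-im)[y0:y1,x0:x1].mean())
E
```

```text
24.25 [ 0.5745 -0.0601  0.1026] -5.600173967851922 [-6.9535 -6.4103 17.984 ] [-1.3754  1.6027  0.2324] [ -3.3825 -82.0714  -7.0361 -28.8022  -1.1709  -2.6426  -0.2504] 0.008763839592584182
4.867676767676768
41.50026666666667
```

View pics/zz_h.png

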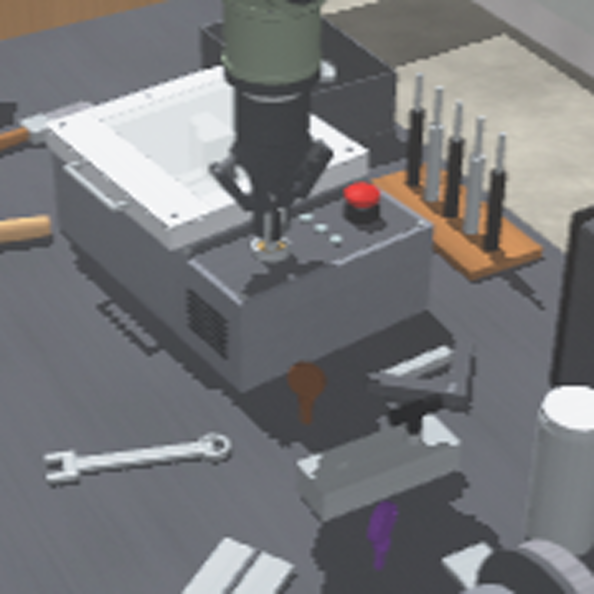

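The picture shows the hood flat and shut, the gripper on the key at the switch (270,235), the T-key still in its block (415,410), and the bystanders in view not moved. Handing in.

```bash
python3 -c "
from rig import bot
print(bot.hand_in())"; python3 t.py
```

```text
the job is handed in; nothing more can be done
None
the job is handed in; nothing more can be done
```

I shut the hood, moved the black round-headed key from the block into the console switch, and turned it clockwise to its stop. I handed in at about 24 s with the gripper still holding the turned key. No verdict was reported, and I never read the hood or plug angles directly.

**Last checks**
- **Hood:** I pressed it down until it stopped at 18 N. The last side picture still shows it flat.
- **Key depth:** I wiggled it past the pins until it stopped hard at about 30 N. The reported TCP height was 0.1025 m, and I expected the shoulder to touch at about 0.1028 m.
- **Turn:** The tool turned about 102°, further than the 96° or so I expected with the key's play. Torque jumped from 0.05 to between 0.23 and 0.26 N m over the last 4° and held there, which I took as the stop. I can't rule out a degree or two of slip in the grip.
- **Grip:** It held at 90 N with an opening of 8.8 mm on the 10 mm head. About 18 N of downward push was left on.
- **Other things:** The T-headed key and the bystanders visible in the side view look unmoved. I did not check the others in a final top view.

**What disagreed:** The finger ends were about 26 mm behind the reported TCP, both in the pictures and when touching the hood. The task text says the TCP is at the very end of the fingers. I corrected every height for this. The top and side views of the lock also differed by 1 to 2 mm, which is within the stated calibration.

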